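# Set up the coir-disc feeder on the potting bench

### The arm

A 6-joint arm with a two-finger parallel gripper is mounted at the origin on the work surface. World frame = base frame: x ahead of the robot, y to its left, z up, the work surface at z = 0. Lengths are in m, angles in rad, forces in N, time in s.
With the tool pointing down it reaches from about 0.325 to 0.9 m from the base axis. Payload 6.1 kg.
Tool frame: the origin (TCP) lies midway between the tips of the shut fingers; the grasp point (between the pads) lies 19 mm behind it; z points along the fingers, y is the line along which they close (so a half turn about z gives the same grasp; the last joint's range is limited). The gripper opens to 85 mm and grips with 20 to 120 N. Pads are 22 mm wide; open, the fingers measure 114 mm over their backs; the gripper's body (76 mm by 85 mm) begins 54 mm behind the grasp point. The pads swing forward as they close: fully open they stand 13 mm farther back than shut.
Start: joints at [-1.27, 0.22, 1.526, -0, 1.395, -0.126], TCP at [0.259, -0.569, 0.231] pointing down, gripper open.
Joint ranges: [-2.98, 2.98], [-0.91, 2.08], [0.09, 2.57], [-1.24, 4.39], [0.2, 2.65], [-2.68, 2.68]. Speed limits (rad/s): [2.57, 2.57, 3.01, 3.14, 3.14, 3.14].

### API

Orientations are given as [roll, pitch, yaw] about the fixed x, y, z axes, in that order (R = Rz(yaw) Ry(pitch) Rx(roll)).
In Python, from plant import movep, move_l, set_joints, gripper_to, hold, inverse_kinematics, observe, get_image, get_calibration, Unreachable, job_done gives the robot as it stands. Calls block until the motion is done:
- movep(position, orientation): joint-space move of the TCP to a pose.
- move_l(position, feed=0.15, rotation=None, max_force=None): straight line of the TCP; rotation=None keeps the orientation; feed is the mean speed in m/s. With max_force (N) it stops when the force on the tool has changed by that much, and returns True; else False.
- set_joints(angles): joint-space move.
- gripper_to(opening, f_grip=None): finger opening in m; f_grip is the grip in N (None keeps the last); returns when the fingers have stopped.
- hold(seconds).
- inverse_kinematics(position, orientation): joint angles nearest the present ones, or None.
- observe(): the state.
- get_image(name): name is "scene" or "top" or "wrist"; returns (picture, depth): 400x640x3 uint8, red, green, blue; 400x640 float32, m along the optical axis (not along the pixel's ray), 0 where there is no reading.
- get_calibration(name): a dict with "intrinsics" (3x3 intrinsics, pixels), "dist_coeffs" ([k1, k2, p1, p2, k3] as OpenCV has them; the pictures are not rectified), "world_from_camera" (4x4, takes a point from camera to world coordinates). Camera axes: x right, y down, z forward; pixel columns grow to the right and rows downward; lengths in m; the calibration is good to about 2 mm. A picture is of the moment at which its call begins: read the wrist's pose just before it. get_calibration takes no time and is no camera call; for the wrist camera it gives the pose at the moment of the call.
A pose or a line that the arm cannot do raises Unreachable and nothing moves.
- job_done(): hands the job in; it is judged then, once.
The state is a dict: "time_s": time; "q": joint angles; "joint_velocities": joint speeds; "joint_torque": joint torques, N m; "eef_pos": TCP position; "tcp_rot": TCP orientation; "ft_force": force on the tool from outside, world axes, zero at the start; "torque": the same for the moment, N m; "opening": finger opening in m; "grasp_force": force on a finger pad.
Only numpy, scipy, OpenCV 4.12 (cv2) and the standard library are available. Lean on these libraries where they do the work, as an engineer would, in place of code of your own. Each camera call takes 0.05 s, during which the arm holds its last target. There are 200 camera calls.

### The job

Get the coir-disc feeder ready: turn the lever of the eccentric roller until the narrow end of the gauge slides through between roller and rail but its wider rear would be stopped, check this by sliding the gauge, nose away from the robot, along the gate's floor past the roller up to its shoulder, then lay the gauge flat on the middle of its plywood board again and leave the lever as set. Stack all the coir discs flat and neatly centred on the round steel plate of the magazine, and leave the drip cover folded down over them to a slope of about 45 degrees. Do not disturb the potted plant, the bottle or the trowel.

Things in the scene. Friction and masses are not known exactly. Their poses are not given: they have to be found in the camera images.
- eccentric (a joint): angle of lever and eccentric roller about the gate's bolt, rad, 0 to 2.7, growing clockwise seen from above; stays where it is left (friction 0.35 N m, about 5 N at the knob). Gap between roller and rail in mm = 64 + 14 sin(1.35 - angle): 78 near 0, narrower as it grows, 64 at 1.35. It starts too wide, at 0 to 0.6
- lever_knob (a point): middle of the black upright round knob (20 mm across, 45 mm tall, top 107 mm above the table) at the lever's end, 70 mm from the bolt axis; the lever is a flat steel bar under the knob, 53 to 63 mm above the table. It points 167 deg from gate +x (nearly along -x, slightly +y) at angle 0 and along gate +y at 1.35
- bolt (a point): the gate: fixed steel floor plate 190 x 165 mm, 8 mm thick, with a wooden rail and a grey eccentric roller (52 mm across, 10 to 50 mm above the table) on an upright bolt. This point: bolt axis, top of the floor plate. Its x runs along the lane, away from the robot, its y from rail to bolt. The roller comes nearest the rail at x = 0 to +14 mm
- rail (a point): middle of the face of the gate's wooden rail, 12 mm above the floor plate; axes as the gate's. The face is the plane 90 mm to -y of the bolt axis, 170 mm long in x; the rail is 18 mm thick and its top is 32 mm above the table. The lane is the space between rail and roller, open at both ends
- gauge_handle (a point): loose aluminium gap gauge, 250 g: bar 16 mm thick, upright wooden handle; this point: handle's middle, 45 mm above the underside. Handle 44 mm long in x, 14 mm thick in y, 16 to 66 mm above the underside. x points to the narrow round nose, 60 mm wide, from the shoulder (6 mm ahead of this point) 70 mm on to the tip; the rear is 68 mm wide (30 to -y, 38 to +y), 55 mm long
- gauge_tip (a point): tip of the gauge's round nose, at half its thickness (8 mm above the underside), 76 mm ahead of the handle's middle; same axes as the handle
- rest_top (a point): centre of the top of the fixed plywood board, 180 x 110 x 12 mm, on which the gauge lies at the start and to which it returns; the gauge's handle belongs roughly over the middle of the board. Its x axis is its long side
- plate_top (a point): centre of the top of the magazine's round steel carrier plate, 84 mm across, its top 14 mm above the table; it is fixed on a wooden base 6 mm thick, which reaches 45 mm to plate +y, 130 mm to -y and 100 mm to either side in x
- cover (a joint): angle of the drip cover, rad: 0 level over the plate, 0.785 sloping at 45 degrees, 1.57 upright, up to 2.0 leaning back; starts open at 1.55 to 1.9. The hinge is stiff (0.4 N m, about 2 N at the bar) and the cover stays where it is left
- cover_hinge (a point): middle of the cover's hinge line, 90 mm above the table, along this frame's x; 110 mm to plate -y of the plate's centre. The level cover reaches from here in +y. The aluminium sheet is 150 mm wide, 5 mm thick and ends 190 mm from the hinge; two wooden posts 14 mm thick stand behind the hinge at x = -85 and +85 mm, 96 mm high
- cover_bar (a point): middle of the round wooden grip bar (14 mm thick, 130 mm long, parallel to the hinge) at the cover's free end, 220 mm from the hinge; the bar is 30 mm clear of the sheet and is held by two thin straps at 60 mm either side of its middle
- disc1_center (a point): centre of a loose brown compressed coir disc, 58 mm across, 18 mm thick, about 70 g, lying flat on the bench at the start; two to four of these identical discs are present
- disc2_center (a point): centre of a loose brown compressed coir disc, 58 mm across, 18 mm thick, about 70 g, lying flat on the bench at the start; two to four of these identical discs are present
- disc3_center (a point): centre of a loose brown compressed coir disc, 58 mm across, 18 mm thick, about 70 g, lying flat on the bench at the start; two to four of these identical discs are present
- disc4_center (a point): centre of a loose brown compressed coir disc, 58 mm across, 18 mm thick, about 70 g, lying flat on the bench at the start; two to four of these identical discs are present
- potplant: bystander: terracotta pot with a green plant, about 95 mm across, 165 mm tall; origin under its centre
- spraybottle: bystander: white bottle with black cap, 64 mm across, 160 mm tall; origin under its centre
- trowel: bystander: hand trowel with wooden handle, 275 mm long, lying on the bench; origin between handle and blade
Mind the look-alikes: they are no part of the job. Leave any green or yellow look-alike of the part that bears gauge_handle alone. Leave any orange look-alike of the part that bears disc1_center alone.

How it is judged:
By the outcome, as a careful person would: the job done as asked, in the order asked, and still so for the second after the job is handed in, with the robot touching nothing.
Of disc1, disc2, disc3, disc4 only 2 to 4 are there at a start; the rules pass over those that are not, and their reading is None.
At some moment in a run one of disc1, disc2, disc3, disc4, gauge may be knocked a few centimetres aside while the robot is not near it.
Once in a run the grip may slacken for a moment while it holds something.
It also fails if it takes over 210 s, if anything falls off the work surface, if the arm or the gripper's body presses on something with over 40 N, if the wrist force passes 120 N, or if a joint passes its speed limit or range.

## Working session

There is one attempt and no reset: what is moved stays moved. The work goes in short steps, each a Python script; the robot and the scene stay as the last script left them, time stands still between calls to the robot, and variables do not carry over. Pictures are saved under pics/ and viewed, at most 14 in all, crops included, and the job is handed in when it is done.

```bash
ls; mkdir -p pics
cat > h.py <<'E'
import numpy as np, cv2
from plant import *
def save(name,fn):
    im,d=get_image(name); c=get_calibration(name)
    np.savez('pics/'+fn+'.npz',im=im,d=d,K=c["intrinsics"],D=c["dist_coeffs"],T=c["world_from_camera"])
    cv2.imwrite('pics/'+fn+'.png',im[:,:,::-1]); return im,d,c
def load(fn):
    z=np.load('pics/'+fn+'.npz'); return z['im'],z['d'],dict(intrinsics=z['K'],dist_coeffs=z['D'],world_from_camera=z['T'])
def cast(c,uv,z):
    K=np.array(c["intrinsics"],float);D=np.array(c["dist_coeffs"],float);T=np.array(c["world_from_camera"])
    uv=np.array(uv,float).reshape(-1,1,2)
    n=cv2.undistortPoints(uv,K,D).reshape(-1,2)
    r=np.c_[n,np.ones(len(n))]@T[:3,:3].T
    o=T[:3,3]
    return o+r*((z-o[2])/r[:,2])[:,None]
def cloud(c,d):
    K=np.array(c["intrinsics"],float);D=np.array(c["dist_coeffs"],float);T=np.array(c["world_from_camera"])
    v,u=np.mgrid[:d.shape[0],:d.shape[1]]
    n=cv2.undistortPoints(np.c_[u.ravel(),v.ravel()].astype(float).reshape(-1,1,2),K,D).reshape(-1,2)
    p=np.c_[n,np.ones(len(n))]*d.reshape(-1,1)
    return (p@T[:3,:3].T+T[:3,3]).reshape(d.shape+(3,))
def proj(c,P):
    K=np.array(c["intrinsics"],float);D=np.array(c["dist_coeffs"],float);T=np.linalg.inv(np.array(c["world_from_camera"]))
    return cv2.projectPoints(np.array(P,float).reshape(-1,1,3),cv2.Rodrigues(T[:3,:3])[0],T[:3,3],K,D)[0].reshape(-1,2)
E
python3 - <<'E'
from h import *
for n in("scene","top"):
    im,d,c=save(n,n+"0"); T=np.array(c["world_from_camera"]); print(n,T.round(3).tolist(),np.array(c["intrinsics"]).round(0).tolist(),(d>0).mean())
o=observe();print(o)
E
```

```text
pics
scene [[0.015, 0.575, -0.818, 1.411], [1.0, -0.023, 0.003, 0.026], [-0.017, -0.818, -0.575, 0.676], [0.0, 0.0, 0.0, 1.0]] [[378.0, 0.0, 321.0], [0.0, 378.0, 202.0], [0.0, 0.0, 1.0]] 0.99605859375
top [[0.021, -0.997, 0.076, 0.451], [-1.0, -0.021, -0.003, 0.041], [0.004, -0.076, -0.997, 1.165], [0.0, 0.0, 0.0, 1.0]] [[383.0, 0.0, 318.0], [0.0, 383.0, 199.0], [0.0, 0.0, 1.0]] 0.99628515625
{'time_s': 0.1, 'q': array([-1.27010310e+00,  2.21141526e-01,  1.52748220e+00,  2.28461927e-05,
        1.39466078e+00, -1.26109800e-01]), 'joint_velocities': array([-0.00034257, -0.0017321 , -0.00215549, -0.00057875, -0.00038487,
       -0.00015786]), 'joint_torque': array([ 1.33315501e-03, -4.98242104e+01, -3.90548015e+01, -4.81241773e-05,
        5.59281223e-03, -7.80589204e-06]), 'eef_pos': array([ 0.25856867, -0.56843196,  0.23031984]), 'tcp_rot': array([-3.13991707e+00, -2.35101173e-04,  4.26798812e-01]), 'ft_force': array([-0.15619316,  1.09280096,  0.11894835]), 'torque': array([ 0.03197993, -0.01055372,  0.02223326]), 'grasp_force': 0.0, 'opening': 0.08544549253905011}
```

View pics/top0.png

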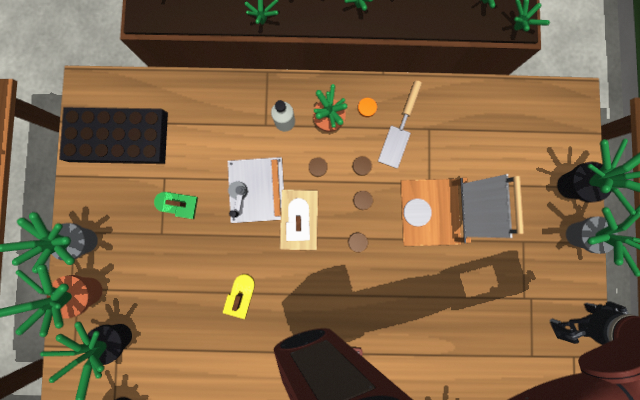

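View pics/scene0.png

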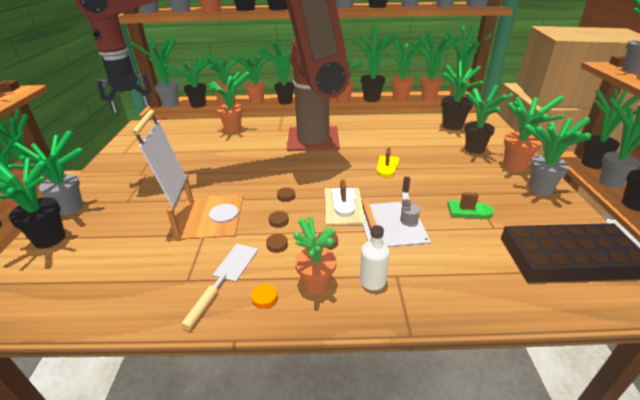

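Top view: four brown discs at (318,167), (362,166), (363,200) and (358,242), with the orange look-alike at (367,107). The silver gauge is on plywood at (298,220), with green (177,205) and yellow (239,296) look-alikes. The gate is at (257,190), its knob near (236,212). The magazine plate is at (418,212), and the open cover lies to its right with the bar at (517,207).

Next I'll take wrist views.

Run:
```python
from h import *
from scipy.spatial.transform import Rotation as R
o=observe(); c=get_calibration("wrist"); T=np.eye(4);T[:3,:3]=R.from_euler('xyz',o['tcp_rot']).as_matrix();T[:3,3]=o['eef_pos']
print((np.linalg.inv(T)@np.array(c["world_from_camera"])).round(3).tolist(),np.array(c["intrinsics"]).round(0).tolist())
im,d,c=load('top0'); P=cloud(c,d)
for n,uv in dict(d1=(318,167),d2=(362,166),d3=(363,200),d4=(358,242),gauge=(298,205),plate=(418,212),bar=(518,207),knob=(236,212),orange=(367,107)).items(): print(n,P[uv[1],uv[0]].round(3))
def tryp(p,yaw):
    q=inverse_kinematics(p,[np.pi,0,yaw]); print(p,None if q is None else np.round(q,2)); return q is not None
move_l([0.2,-0.45,0.42])
tryp([0.42,0.1,0.42],np.pi/2); tryp([0.42,-0.2,0.42],np.pi/2)
movep([0.42,0.17,0.40],[np.pi,0,np.pi/2]); save('wrist','w0')
movep([0.42,-0.05,0.40],[np.pi,0,np.pi/2]); save('wrist','w1')
movep([0.40,-0.25,0.45],[np.pi,0,np.pi/2]); save('wrist','w2')
print(observe()['time_s'])
a=[cv2.imread(f'pics/w{i}.png') for i in(0,1,2)]
cv2.imwrite('pics/wall.png',np.vstack([np.hstack([cv2.resize(x,(400,250),interpolation=cv2.INTER_AREA) for x in a[:2]]),np.hstack([cv2.resize(a[2],(400,250),interpolation=cv2.INTER_AREA),np.zeros((250,400,3),np.uint8)])]))
```

```text
[[-0.0, -0.961, -0.278, 0.07], [1.0, 0.0, -0.002, -0.0], [0.002, -0.278, 0.961, -0.143], [0.0, 0.0, 0.0, 1.0]] [[297.0, 0.0, 325.0], [0.0, 297.0, 196.0], [0.0, 0.0, 1.0]]
d1 [0.636 0.04  0.019]
d2 [ 0.642 -0.093  0.017]
d3 [ 0.538 -0.097  0.019]
d4 [ 0.413 -0.084  0.019]
gauge [0.519 0.097 0.025]
plate [ 0.506 -0.264  0.015]
bar [ 0.508 -0.41   0.314]
knob [0.491 0.266 0.098]
orange [ 0.825 -0.106  0.018]
[0.42, 0.1, 0.42] [ 0.05 -0.3   1.69 -0.    1.76  0.05]
[0.42, -0.2, 0.42] [-0.61 -0.22  1.62  0.    1.74 -0.61]
6.0083
```

View pics/wall.png

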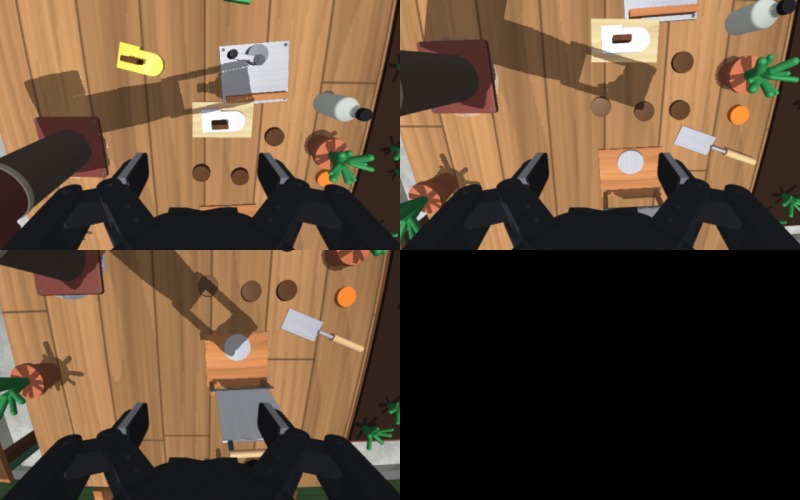

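Wrist views: w0 shows the gate (255,70) and the gauge (222,121). w1 and w2 show all four discs, the plate (630,162 in the mosaic) and the cover. Next step is measuring with colour and height masks.

```bash
cat > meas.py <<'E'
from h import *
def hsv(im): return cv2.cvtColor(im,cv2.COLOR_RGB2HSV)
def comps(m,amin):
    n,l,s,_=cv2.connectedComponentsWithStats(m.astype(np.uint8))
    return [l==i for i in range(1,n) if s[i,4]>=amin]
def discs(fn,dz=0.018):
    im,d,c=load(fn);P=cloud(c,d);H=hsv(im); out=[]
    m=(abs(P[...,2]-dz)<.007)&(H[...,0]<18)&(H[...,2]<130)
    m=cv2.morphologyEx(m.astype(np.uint8),cv2.MORPH_OPEN,np.ones((3,3)))
    for k in comps(m,60):
        v,u=np.nonzero(k); p=cast(c,np.c_[u,v],dz)[:,:2].astype(np.float32)
        (ce,r)=cv2.minEnclosingCircle(p); A=np.median(p,0)
        if .024<r<.036: out.append((np.round(ce,4),round(r,4),np.round(p.mean(0),4),len(u)))
    return out
def rect(fn,z,tol,cond,roi,amin=100):
    im,d,c=load(fn);P=cloud(c,d);H=hsv(im).astype(int)
    m=(abs(P[...,2]-z)<tol)&cond(H)&(P[...,0]>roi[0])&(P[...,0]<roi[1])&(P[...,1]>roi[2])&(P[...,1]<roi[3])
    v,u=np.nonzero(m); p=cast(c,np.c_[u,v],z)[:,:2]
    return p,m
def box(p): 
    (c,s,a)=cv2.minAreaRect(p.astype(np.float32)); 
    return np.round(c,4),np.round(s,4),round(a,2)
E
python3 - <<'E'
from meas import *
for f in('w0','w1','w2','top0'): 
    print(f)
    for x in discs(f): print('  ',x)
g=lambda H:(H[...,1]<60); wood=lambda H:(H[...,1]>70)
for f in('w0','top0'):
    print(f)
    p,_=rect(f,.008,.006,g,(.4,.75,.14,.36)); print(' floor',box(p))
    p,_=rect(f,.032,.006,wood,(.4,.75,.1,.3)); print(' rail',box(p))
    p,m=rect(f,.107,.006,lambda H:H[...,2]<110,(.4,.75,.1,.4)); print(' knobtop',p.mean(0) if len(p) else 0,len(p))
    p,m=rect(f,.050,.004,lambda H:H[...,2]>-1,(.4,.75,.17,.4)); print(' roller',box(p),len(p))
    p,_=rect(f,.063,.005,lambda H:H[...,2]>-1,(.4,.75,.17,.4)); print(' lever',box(p),len(p))
for f in('w0','w1','top0'):
    print(f)
    p,_=rect(f,.012,.006,lambda H:(H[...,1]>40),(.38,.62,.0,.19)); print(' board',box(p),len(p))
    p,_=rect(f,.028,.007,lambda H:(H[...,1]<40)&(H[...,2]>150),(.35,.65,.0,.2)); print(' gauge',box(p))
    p,_=rect(f,.078,.006,lambda H:H[...,2]>-1,(.35,.65,.0,.2)); print(' handle',box(p),len(p))
for f in('w1','w2','top0'):
    print(f)
    p,_=rect(f,.014,.005,g,(.4,.62,-.34,-.2)); print(' plate',box(p),cv2.minEnclosingCircle(p.astype(np.float32)),p.mean(0))
    p,_=rect(f,.006,.005,wood,(.35,.65,-.4,-.15)); print(' base',box(p))
im,d,c=load('top0');P=cloud(c,d)
m=(P[...,2]>.1)&(P[...,1]<-.3)&(P[...,1]>-.6)&(P[...,0]>.3)&(P[...,0]<.7);q=P[m]
for z in np.arange(.1,.33,.03):
    s=q[abs(q[:,2]-z)<.015]; 
    if len(s): print(round(z,2),s.mean(0).round(3),s[:,0].min().round(3),s[:,0].max().round(3),len(s))
E
```

```text
w0
   (array([0.6371, 0.0439]), 0.0303, array([0.6367, 0.043 ], dtype=float32), 672)
   (array([ 0.4131, -0.0809]), 0.0305, array([ 0.4129, -0.0807], dtype=float32), 593)
   (array([ 0.5391, -0.0946]), 0.0301, array([ 0.5389, -0.0939], dtype=float32), 569)
w1
   (array([0.6367, 0.0414]), 0.0292, array([0.6365, 0.0421], dtype=float32), 905)
   (array([ 0.6426, -0.0917]), 0.0297, array([ 0.6429, -0.0912], dtype=float32), 750)
   (array([ 0.5392, -0.095 ]), 0.0294, array([ 0.5391, -0.0949], dtype=float32), 771)
   (array([-0.0946, -0.3342]), 0.0273, array([-0.0905, -0.33  ], dtype=float32), 133)
w2
   (array([ 0.4127, -0.0834]), 0.029, array([ 0.4133, -0.0809], dtype=float32), 761)
   (array([ 0.5386, -0.0971]), 0.0292, array([ 0.5388, -0.0968], dtype=float32), 843)
   (array([ 0.6433, -0.0942]), 0.03, array([ 0.6433, -0.0934], dtype=float32), 838)
   (array([-0.0922, -0.3377]), 0.0258, array([-0.0875, -0.3358], dtype=float32), 101)
top0
   (array([ 0.6463, -0.0945]), 0.0266, array([ 0.6522, -0.0956], dtype=float32), 152)
w0
 floor (array([0.6086, 0.2304]), array([0.1738, 0.2923]), 88.3
[... 1494 characters left out ...]
4806824), 0.04193517193198204) [ 0.5063349  -0.26151378]
 base (array([ 0.4994, -0.2745]), array([0.2485, 0.2979]), 89.99)
top0
 plate (array([ 0.5062, -0.2612]), array([0.0784, 0.0791]), 1.17) ((0.5059680342674255, -0.2613781988620758), 0.04153600335121155) [ 0.50570952 -0.26084044]
 base (array([ 0.4998, -0.2748]), array([0.2993, 0.2481]), 0.54)
0.1 [ 0.511 -0.373  0.108] 0.438 0.585 178
0.13 [ 0.51  -0.378  0.131] 0.436 0.586 360
0.16 [ 0.511 -0.383  0.16 ] 0.437 0.586 394
0.19 [ 0.512 -0.389  0.19 ] 0.437 0.586 440
0.22 [ 0.512 -0.395  0.22 ] 0.438 0.587 468
0.25 [ 0.512 -0.402  0.25 ] 0.439 0.588 537
0.28 [ 0.513 -0.407  0.274] 0.437 0.588 358
0.31 [ 0.512 -0.411  0.311] 0.449 0.578 387
```

Run:
```python
from meas import *
a=cv2.imread('pics/w1.png')
cv2.imwrite('pics/crop1.png',cv2.resize(a[0:230,270:570],(780,598),interpolation=cv2.INTER_CUBIC))
for f in('w0','w1'):
    im,d,c=load(f);H=hsv(im);u,v=proj(c,[.43,.135,.012] if 0 else [.47,.06,.012])[0].astype(int); print(f,u,v,H[v,u],H[v+20,u+60])
    ref=H[v,u].astype(int); P=cloud(c,d)
    m=(abs(H[...,0].astype(int)-ref[0])<5)&(abs(H[...,1].astype(int)-ref[1])<25)&(abs(H[...,2].astype(int)-ref[2])<30)&(P[...,2]>.004)&(P[...,2]<.02)&(P[...,0]>.35)&(P[...,0]<.65)&(P[...,1]>0)&(P[...,1]<.18)
    k=max(comps(m,20),key=lambda k:k.sum()); vv,uu=np.nonzero(k); print(box(cast(c,np.c_[uu,vv],.012)[:,:2]),k.sum())
    m=(H[...,1]<45)&(H[...,2]>150)&(abs(P[...,2]-.028)<.008)&(P[...,0]>.35)&(P[...,0]<.65)&(P[...,1]>0)&(P[...,1]<.145)
    k=max(comps(m,20),key=lambda k:k.sum()); vv,uu=np.nonzero(k); print('gauge',box(cast(c,np.c_[uu,vv],.028)[:,:2]),k.sum())
im,d,c=load('top0');P=cloud(c,d)
m=(P[...,2]>.27)&(P[...,1]<-.3)&(P[...,1]>-.6)&(P[...,0]>.3)&(P[...,0]<.7);q=P[m];s=q[q[:,2]>.305];print('bar',np.polyfit(s[:,0],s[:,1],1),s.mean(0))
q=P[(P[...,2]>.12)&(P[...,2]<.27)&(P[...,1]<-.3)&(P[...,1]>-.6)&(P[...,0]>.44)&(P[...,0]<.58)];print(np.linalg.lstsq(np.c_[q[:,0]-.51,q[:,2]-.09,np.ones(len(q))],q[:,1],rcond=None)[0])
```

```text
w0 351 209 [120   2 251] [ 15 130 186]
(array([0.5824, 0.1493]), array([0.0273, 0.0026]), 5.86) 23
gauge (array([0.4772, 0.0978]), array([0.124 , 0.0658]), 2.85) 1796
w1 354 87 [ 21  76 241] [ 15 127 185]
(array([0.4767, 0.0961]), array([0.1077, 0.1793]), 89.46) 3211
gauge (array([0.4773, 0.0989]), array([0.1245, 0.0689]), 3.12) 2680
bar [ 0.04092257 -0.43213772] [ 0.51148385 -0.41120648  0.3114654 ]
[ 0.0506207  -0.20320737 -0.36917404]
```

View pics/crop1.png

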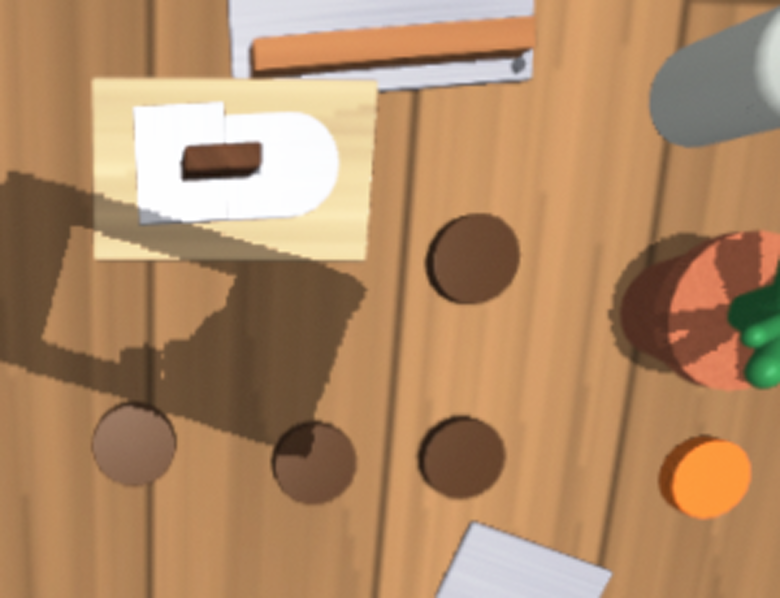

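The crop confirms it: the silver gauge with the brown handle is on the plywood, its nose in +x and the wide step in +y. The four brown discs are distinct from the orange one. Now I'll turn the lever.

```bash
cat > geo.py <<'E'
from meas import *
pi=np.pi
ga=np.deg2rad(4.85); ex=np.array([np.cos(ga),np.sin(ga)]); ey=np.array([-ex[1],ex[0]])
railc=np.array([.570,.1653]); bolt=railc+.099*ey-.0058*ex
def st(t=''):
    o=observe(); print(t,'t',round(o['time_s'],2),'eef',o['eef_pos'].round(4),'yaw',o['tcp_rot'].round(3),'F',o['ft_force'].round(1),'open',round(o['opening'],4),'g',round(o['grasp_force'],1)); return o
def ang(knob): # lever angle from knob xy
    r=knob-bolt; th=np.arctan2(r@ey,r@ex)%(2*pi); return np.deg2rad(167)-th, np.hypot(*r)
E
python3 - <<'E'
from geo import *
print(bolt)
k=np.array([.4867,.2738]); a0,r0=ang(k); print(a0,r0)
th=np.arctan2(*(k-bolt)[::-1])
movep([*k,.20],[pi,0,th]); gripper_to(.05); move_l([*k,.076]); st('down')
gripper_to(.0,30); o=st('grip')
E
```

```text
[0.55585057 0.26345515]
0.006253303875052296 0.06992008041262675
down t 9.53 eef [0.4875 0.2741 0.077 ] yaw [3.141e+00 2.000e-03 2.993e+00] F [ 0.2 -0.3  0.9] open 0.0499 g 0.0
grip t 9.91 eef [0.4875 0.274  0.0772] yaw [3.141e+00 2.000e-03 2.993e+00] F [-1.  -0.6  5.6] open 0.0189 g 29.2
```

Run:
```python
from geo import *
k=observe()['eef_pos'][:2]; a0,r0=ang(k); print(a0,r0)
for a in np.linspace(a0,1.35,9)[1:]:
    th=ga+np.deg2rad(167)-a; p=bolt+.07*np.array([np.cos(th),np.sin(th)])
    move_l([*p,.077],feed=.08,rotation=[pi,0,th])
o=st('end'); print(ang(o['eef_pos'][:2]))
gripper_to(.05); o=st('rel'); move_l([*o['eef_pos'][:2],.2])
movep([.42,.17,.36],[pi,0,pi/2]); save('wrist','w3'); st()
for f in('w3',):
    p,m=rect(f,.107,.006,lambda H:H[...,2]<110,(.4,.75,.1,.45)); print(' knobtop',p.mean(0),len(p),ang(p.mean(0)))
    p,m=rect(f,.050,.004,lambda H:H[...,2]>-1,(.4,.75,.17,.45)); print(' roller',box(p))
    p,_=rect(f,.032,.006,lambda H:(H[...,1]>70),(.4,.75,.1,.3)); print(' rail',box(p))
    p,_=rect(f,.078,.006,lambda H:H[...,2]>-1,(.35,.65,.0,.2)); print(' handle',box(p),len(p))
```

```text
0.0114175120014397 0.06919155425059889
end t 12.45 eef [0.5503 0.3335 0.0773] yaw [ 3.141e+00 -1.000e-03  1.656e+00] F [2.3 0.  3.8] open 0.0193 g 30.2
(np.float64(1.3496556669664599), np.float64(0.07028342769288642))
rel t 12.85 eef [0.5497 0.3331 0.0765] yaw [-3.14   0.     1.651] F [-0.6  0.6 -0.1] open 0.0504 g 0.0
 t 14.89 eef [0.4201 0.1703 0.3586] yaw [-3.139  0.     1.571] F [ 0.2 -0.2 -0.5] open 0.05 g 0.0
 knobtop [0.54824534 0.33207628] 235 (np.float64(1.3181730757588528), np.float64(0.06904128438498167))
 roller (array([0.5702, 0.2634]), array([0.0517, 0.0476]), 31.04)
 rail (array([0.5691, 0.166 ]), array([0.1692, 0.019 ]), 4.83)
 handle (array([0.464 , 0.0957]), array([0.0438, 0.0155]), 3.09) 285
```

View pics/w3.png

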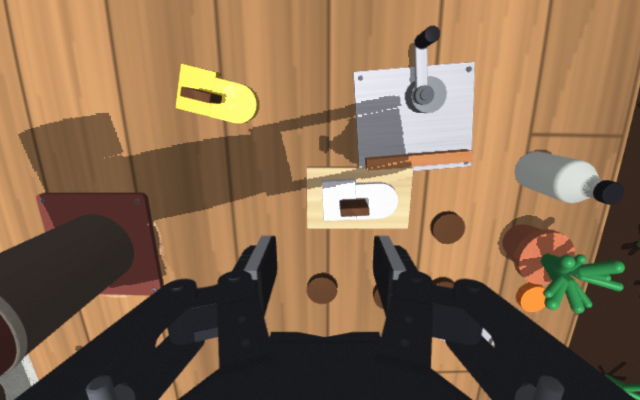

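Lever points along gate +y (knob at pixel (428,38)) and the gauge is unmoved at (360,203). Now I'll grasp the gauge.

Run:
```python
from geo import *
h=np.array([.4642,.0945]); y=.054
movep([*h,.16],[pi,0,y]); move_l([*h,.046],max_force=8,feed=.1); st('down')
gripper_to(0,60); o0=st('grip')
z=o0['eef_pos'][2]
move_l([*o0['eef_pos'][:2],z+.06]); st('lift')
p=bolt-.116*ex-.056*ey
move_l([*p,z+.06],rotation=[pi,0,ga]); st('over')
move_l([*p,z+.008]); r=move_l([*p,z-.012],feed=.02,max_force=4); o=st('floor %s dz=%.4f'%(r,observe()['eef_pos'][2]-z))
save('wrist','w4')
```

```text
down t 17.4 eef [0.4649 0.0945 0.0467] yaw [ 3.142e+00 -1.000e-03  5.400e-02] F [-0.3 -0.1 -0.8] open 0.0498 g 0.0
grip t 17.82 eef [0.4646 0.0944 0.0465] yaw [ 3.141e+00 -1.000e-03  5.400e-02] F [-1.  -1.3  4.6] open 0.013 g 59.0
lift t 18.37 eef [0.4641 0.0944 0.1058] yaw [-3.142e+00  1.000e-03  5.400e-02] F [ 0.7  0.1 -3.4] open 0.0131 g 58.5
over t 19.22 eef [0.4448 0.1974 0.106 ] yaw [3.141e+00 1.000e-03 8.500e-02] F [-0.1 -0.7 -3.5] open 0.0131 g 58.4
floor True dz=-0.0040 t 20.38 eef [0.4449 0.1979 0.0425] yaw [3.142 0.    0.085] F [-1.1 -1.1  6.5] open 0.0134 g 59.7
```

View pics/w4.png

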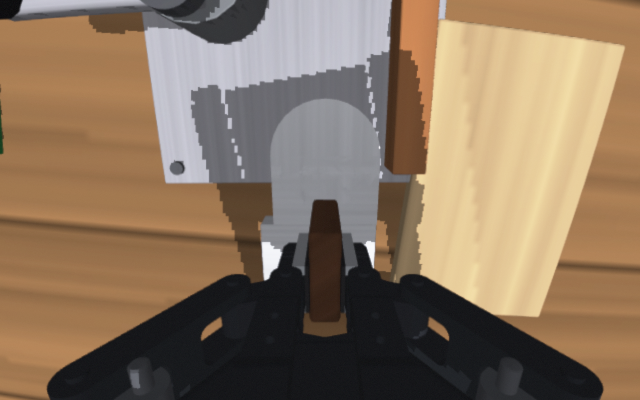

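The gauge is on the gate floor: the nose (325,100 to 215) lies between rail and roller, clear of the rail at (405,100). Next I'll touch the rail, back off, and slide to the shoulder.

Run:
```python
from geo import *
g=lambda o:((o['eef_pos'][:2]-bolt)@ex,(o['eef_pos'][:2]-bolt)@ey)
z=observe()['eef_pos'][2]-.0002
def P(x,y): return [*(bolt+x*ex+y*ey),z]
print(move_l(P(-.088,-.056),feed=.05,max_force=12)); o=st('in'); print(g(o))
r=move_l(P(-.088,-.066),feed=.015,max_force=4); o=st('rail %s'%r); x,y=g(o); print(x,y)
yc=y+.0020
move_l(P(-.088,yc),feed=.02); o=st('back'); print(g(o))
r=move_l(P(.004,yc),feed=.04,max_force=7); o=st('slide %s'%r); print(g(o)); save('wrist','w5')
```

```text
True
in t 20.63 eef [0.4449 0.1979 0.0426] yaw [3.141e+00 3.000e-03 8.500e-02] F [-2.2 -0.5  5.2] open 0.0132 g 59.6
(np.float64(-0.11607420551150006), np.float64(-0.05598670066003508))
rail True t 21.01 eef [0.4449 0.1979 0.0426] yaw [3.142 0.004 0.085] F [-1.3 -0.6  4. ] open 0.0131 g 59.4
-0.11605358051069097 -0.05597992576899031
back t 22.61 eef [0.471  0.2022 0.0428] yaw [3.141 0.01  0.085] F [-11.4  -0.8  13.9] open 0.0131 g 61.1
(np.float64(-0.08972985730599176), np.float64(-0.05382813827864797))
slide True t 23.8 eef [0.5125 0.2056 0.043 ] yaw [3.14  0.011 0.085] F [-0.8 -1.1  4.3] open 0.0135 g 59.5
(np.float64(-0.04806991505457458), np.float64(-0.05400364190943464))
```

View pics/w5.png

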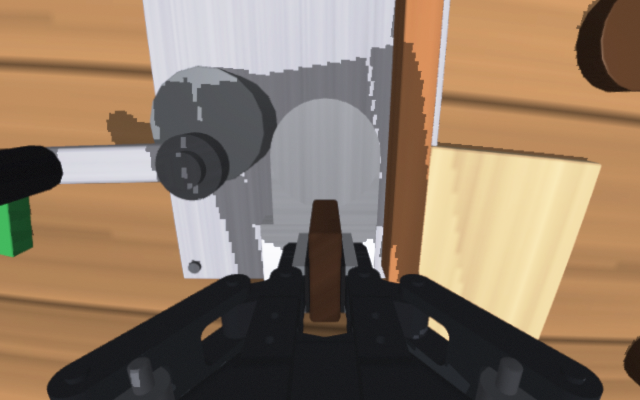

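The gauge is too close to the roller because the rail touch tripped early on floor drag. I'll back out slightly, ease the floor pressure and re-reference on the rail.

Run:
```python
from geo import *
g=lambda o:((o['eef_pos'][:2]-bolt)@ex,(o['eef_pos'][:2]-bolt)@ey)
z=.0433
def P(x,y): return [*(bolt+x*ex+y*ey),z]
move_l(P(-.049,-.0545),feed=.03,rotation=[pi,0,ga])
move_l(P(-.070,-.056),feed=.05); hold(.3); o=st('out'); print(g(o))
r=move_l(P(-.070,-.066),feed=.01,max_force=4); hold(.2); o=st('rail %s'%r); x,y=g(o); print(x,y)
move_l(P(-.070,y+.0017),feed=.02); hold(.2); o=st('back'); print(g(o))
for xt in(-.05,-.03):
    r=move_l(P(xt,y+.0017),feed=.04,max_force=8); o=st('slide %s'%r); print(g(o))
    if r: break
```

```text
out t 24.98 eef [0.491  0.2017 0.0433] yaw [ 3.142 -0.     0.085] F [-0.6  0.6 -2.3] open 0.0129 g 58.5
(np.float64(-0.06982388908474962), np.float64(-0.056018061589481846))
rail True t 25.81 eef [0.4905 0.1965 0.0426] yaw [-3.141e+00  1.000e-03  8.500e-02] F [0.6 2.2 2. ] open 0.0132 g 59.3
-0.07076458553978215 -0.06118521638997354
back t 26.3 eef [0.4907 0.1981 0.043 ] yaw [-3.141  0.004  0.085] F [-0.2 -0.1 -1.9] open 0.013 g 58.9
(np.float64(-0.07041418740791668), np.float64(-0.059600962375626176))
slide False t 26.95 eef [0.5109 0.1999 0.043 ] yaw [-3.141  0.004  0.085] F [ 0.4  0.2 -1.9] open 0.0135 g 58.8
(np.float64(-0.050138520887603094), np.float64(-0.05955250974374903))
slide False t 27.6 eef [0.5309 0.2016 0.0431] yaw [-3.141  0.004  0.085] F [ 0.4 -0.1 -2.4] open 0.0132 g 58.8
(np.float64(-0.030115694383840708), np.float64(-0.05953657739710214))
```

Run:
```python
from geo import *
g=lambda o:((o['eef_pos'][:2]-bolt)@ex,(o['eef_pos'][:2]-bolt)@ey)
z=.0427
def P(x,y): return [*(bolt+x*ex+y*ey),z]
y=-.0596
r=move_l(P(.006,y),feed=.025,max_force=7); o=st('slide %s'%r); print(g(o)); save('wrist','w6')
```

```text
slide True t 28.56 eef [0.5552 0.2033 0.0427] yaw [3.141 0.005 0.085] F [-0.6 -0.9  5.6] open 0.0132 g 59.7
(np.float64(-0.005730680953086662), np.float64(-0.05983700927077889))
```

View pics/w6.png

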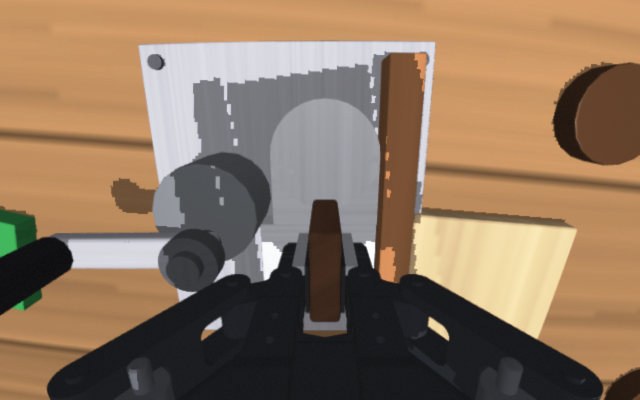

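Run:
```python
from geo import *
g=lambda o:((o['eef_pos'][:2]-bolt)@ex,(o['eef_pos'][:2]-bolt)@ey)
o=observe(); p=o['eef_pos'].copy(); p[2]=.0431; move_l(p,feed=.02,rotation=[pi,0,ga]); hold(.2); o=st('eased')
r=move_l([*(bolt+.008*ex-.0597*ey),.0430],feed=.015,max_force=9); o=st('slide %s'%r); print(g(o))
p,m=rect('w6',.107,.006,lambda H:H[...,2]<110,(.4,.75,.2,.45)); print(len(p), ang(p.mean(0)) if len(p) else 0)
```

```text
eased t 29.07 eef [0.5547 0.2032 0.0427] yaw [3.141e+00 1.000e-03 8.500e-02] F [ 0.1 -0.8 -1.1] open 0.0132 g 58.9
slide True t 29.43 eef [0.5553 0.2032 0.0426] yaw [3.141 0.004 0.085] F [-0.8  0.4  4.8] open 0.013 g 59.7
(np.float64(-0.00560688850446516), np.float64(-0.060014194970709415))
2873 (np.float64(-1.8016039077548358), np.float64(0.025777888874105256))
```

Run:
```python
from geo import *
g=lambda o:((o['eef_pos'][:2]-bolt)@ex,(o['eef_pos'][:2]-bolt)@ey)
for x in(-.006,-.0045,-.003):
    move_l([*(bolt+x*ex-.0598*ey),.0434],feed=.02,rotation=[pi,0,ga]); hold(.15); o=st('push'); print(g(o))
    if o['ft_force'][0]<-8: break
```

```text
push t 29.83 eef [0.5545 0.2034 0.0429] yaw [-3.142e+00  1.000e-03  8.500e-02] F [-0.6 -0.  -2.1] open 0.0134 g 58.6
(np.float64(-0.006454783020543249), np.float64(-0.059730902300506525))
push t 30.23 eef [0.5556 0.2033 0.043 ] yaw [3.141e+00 2.000e-03 8.500e-02] F [-4.1 -1.3 -1.1] open 0.0133 g 58.9
(np.float64(-0.005293509488968843), np.float64(-0.05990827246176584))
push t 30.63 eef [0.5563 0.2032 0.043 ] yaw [3.141 0.004 0.085] F [-8.6 -3.8  2.3] open 0.013 g 59.5
(np.float64(-0.0046589107826381934), np.float64(-0.06007570795951564))
```

The shoulder is stopped firmly by the roller, with resistance growing to about 9 N. Next I'll withdraw the gauge and lay it back on the board.

Run:
```python
from geo import *
def P(x,y,z): return [*(bolt+x*ex+y*ey),z]
move_l(P(-.02,-.0595,.0431),feed=.05,rotation=[pi,0,ga]); move_l(P(-.116,-.057,.0432),feed=.10); o=st('out')
move_l(P(-.116,-.057,.11)); move_l([.476,.096,.11],rotation=[pi,0,0.0]); st('over')
save('wrist','w7')
move_l([.476,.096,.052]); r=move_l([.476,.096,.040],feed=.02,max_force=4); st('set %s'%r)
gripper_to(.05); move_l([.476,.096,.17]); 
movep([.42,.10,.36],[pi,0,pi/2]); save('wrist','w8'); st()
for f in('w8',):
    p,m=rect(f,.107,.006,lambda H:H[...,2]<110,(.4,.75,.2,.45)); print(' knobtop',p.mean(0),len(p),ang(p.mean(0)))
    p,_=rect(f,.078,.006,lambda H:H[...,2]>-1,(.35,.65,.0,.2)); print(' handle',box(p),len(p))
    im,d,c=load(f);H=hsv(im).astype(int);Q=cloud(c,d)
    m=(H[...,1]<45)&(H[...,2]>150)&(abs(Q[...,2]-.028)<.008)&(Q[...,0]>.35)&(Q[...,0]<.65)&(Q[...,1]>0)&(Q[...,1]<.145)
    k=max(comps(m,20),key=lambda k:k.sum()); vv,uu=np.nonzero(k); print('gauge',box(cast(c,np.c_[uu,vv],.028)[:,:2]),k.sum())
    for x in discs(f): print(x)
```

```text
out t 32.23 eef [0.4459 0.197  0.0436] yaw [-3.141e+00 -1.000e-03  8.400e-02] F [ 0.4  0.8 -2.7] open 0.0131 g 58.7
over t 33.67 eef [0.4755 0.0963 0.1095] yaw [-3.141e+00  1.000e-03 -0.000e+00] F [ 0.9  0.1 -1.4] open 0.0133 g 58.7
set True t 34.67 eef [0.4771 0.096  0.0465] yaw [ 3.141e+00 -2.000e-03  0.000e+00] F [-0.5  0.2  4. ] open 0.0128 g 59.9
 t 37.54 eef [0.4198 0.0999 0.359 ] yaw [-3.14  0.    1.57] F [ 0.2 -0.   0.6] open 0.0497 g 0.0Traceback (most recent call last):
  File "<stdin>", line 10, in <module>
  File "meas.py", line 18, in rect
    v,u=np.nonzero(m); p=cast(c,np.c_[u,v],z)[:,:2]
                         ~~~~^^^^^^^^^^^^^^^^
  File "h.py", line 12, in cast
    n=cv2.undistortPoints(uv,K,D).reshape(-1,2)
      ~~~~~~~~~~~~~~~~~~~^^^^^^^^
cv2.error: OpenCV(4.12.0) /io/opencv/modules/calib3d/src/undistort.dispatch.cpp:347: error: (-215:Assertion failed) CV_IS_MAT(_src) && CV_IS_MAT(_dst) && (_src->rows == 1 || _src->cols == 1) && (_dst->rows == 1 || _dst->cols == 1) && _src->cols + _src->rows - 1 == _dst->rows + _dst->cols - 1 && (CV_MAT_TYPE(_src->type) == CV_32FC2 || CV_MAT_TYPE(_src->type) == CV_64FC2) && (CV_MAT_TYPE(_dst->type) == CV_32FC2 || CV_MAT_TYPE(_dst->type) == CV_64FC2) in function 'cvUndistortPointsInternal'
```

View pics/w8.png

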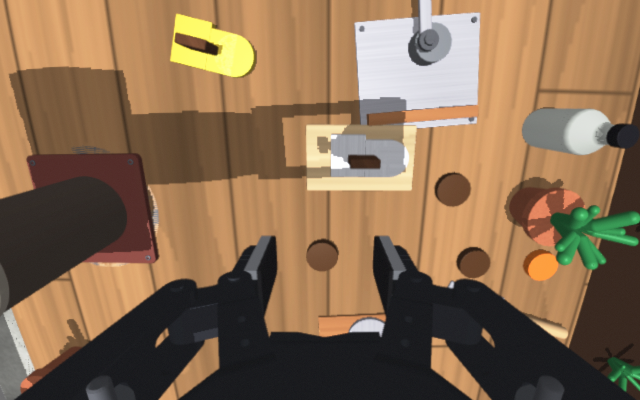

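The gauge lies flat in the middle of its board, pixel (362,158). Next come the discs, re-measured before each pick.

```bash
cat >> geo.py <<'E'
plate=np.array([.5064,-.2613])
def look(fn):
    o=observe()['eef_pos']; movep([.42,-.05,.40],[pi,0,pi/2]); save('wrist',fn)
    im,d,c=load(fn);P=cloud(c,d);H=hsv(im);out=[]
    m=(P[...,2]>.011)&(P[...,2]<.026)&(H[...,0]<16)&(H[...,1]>60)&(H[...,2]<175)&(P[...,0]>.33)&(P[...,0]<.75)&(P[...,1]>-.2)&(P[...,1]<.15)
    m=cv2.morphologyEx(m.astype(np.uint8),cv2.MORPH_OPEN,np.ones((3,3)))
    for k in comps(m,300):
        v,u=np.nonzero(k); ce,r=cv2.minEnclosingCircle(cast(c,np.c_[u,v],.018)[:,:2].astype(np.float32))
        if .025<r<.034 and not(H[...,1][k].mean()>200): out.append(np.array(ce)); print('disc',np.round(ce,4),round(r,4),len(u),H[k].mean(0).round())
    return out
def pick(p):
    movep([*p,.12],[pi,0,pi/2]); gripper_to(.083); move_l([*p,.03]); r=move_l([*p,.002],feed=.04,max_force=6); st('down %s'%r)
    gripper_to(.04,30); o=st('grip'); return o
def place(k,zg):
    z=zg+.014+.018*k
    o=observe()['eef_pos']; move_l([*o[:2],z+.06],feed=.2); st('lift')
    move_l([*plate,z+.06],feed=.25,rotation=[pi,0,pi/2]); st('carry')
    move_l([*plate,z+.012]); r=move_l([*plate,z-.004],feed=.02,max_force=3); st('set %s'%r)
    gripper_to(.083); move_l([*plate,z+.09]); st('done')
E
python3 - <<'E'
from geo import *
D=look('w9'); p=min(D,key=lambda q:np.hypot(*(q-[.413,-.081]))); print(p)
o=pick(p)
E
```

```text
disc [0.637  0.0423] 0.0297 934 [ 12. 133. 113.]
disc [ 0.4128 -0.0817] 0.0292 797 [ 12. 103. 144.]
disc [ 0.5394 -0.095 ] 0.0295 796 [ 12. 126. 111.]
disc [ 0.6933 -0.098 ] 0.0305 753 [ 12. 140. 106.]
[ 0.41275483 -0.08168903]
down False t 41.38 eef [ 0.4128 -0.0817  0.002 ] yaw [3.142 0.    1.571] F [-0.2  0.3  0.3] open 0.0831 g 0.0
grip t 41.76 eef [ 0.413  -0.0818  0.0026] yaw [3.141 0.    1.571] F [-2.   1.1  5.9] open 0.0568 g 31.1
```

The second disc has been knocked to (0.693,-0.098). The first grip is good.

Run:
```python
from geo import *
place(0,.0026)
D=look('w10')
for p0,k in(([.5394,-.095],1),):
    p=min(D,key=lambda q:np.hypot(*(q-p0))); o=pick(p); place(k,o['eef_pos'][2])
D=look('w11'); st()
a=cv2.imread('pics/w11.png'); cv2.imwrite('pics/w11c.png',a[:,200:640])
```

```text
lift t 42.28 eef [ 0.413  -0.0818  0.0763] yaw [3.141 0.    1.571] F [-0.5  0.6 -0.2] open 0.0568 g 32.1
carry t 43.24 eef [ 0.5052 -0.2601  0.0751] yaw [-3.139e+00 -2.000e-03  1.571e+00] F [0.4 0.6 0.1] open 0.0568 g 32.1
set True t 44.32 eef [ 0.5064 -0.2614  0.0167] yaw [-3.142 -0.     1.571] F [-1.1  0.5  3.9] open 0.0566 g 32.5
done t 45.45 eef [ 0.5058 -0.2609  0.1058] yaw [-3.139e+00 -1.000e-03  1.571e+00] F [ 0.5 -0.1 -0.1] open 0.0832 g 0.0
disc [0.6371 0.0409] 0.0297 952 [ 12. 133. 109.]
disc [ 0.5391 -0.0956] 0.0296 791 [ 12. 126. 107.]
disc [ 0.6935 -0.0998] 0.0303 761 [ 12. 140. 102.]
down False t 49.88 eef [ 0.5392 -0.0956  0.002 ] yaw [3.142 0.    1.571] F [-1.4  0.1 -0.2] open 0.0831 g 0.0
grip t 50.25 eef [ 0.5396 -0.0957  0.0027] yaw [3.141 0.    1.571] F [-1.1  0.1  5.5] open 0.0565 g 31.9
lift t 50.87 eef [ 0.539  -0.0955  0.0938] yaw [-3.141 -0.     1.571] F [ 0.2 -0.  -1.9] open 0.0567 g 32.1
carry t 51.69 eef [ 0.5058 -0.2601  0.0936] yaw [-3.140e+00 -2.000e-03  1.571e+00] F [ 0.5  0.2 -0.3] open 0.0568 g 32.1
set True t 52.77 eef [ 0.5064 -0.2614  0.0347] yaw [-3.142 -0.     1.571] F [ 0.5 -0.   4.4] open 0.0565 g 32.4
done t 53.91 eef [ 0.5059 -0.2609  0.1239] yaw [-3.139e+00 -2.000e-03  1.571e+00] F [ 0.3 -0.1  0.5] open 0.0828 g 0.0
disc [0.6372 0.0409] 0.0297 940 [ 12. 133. 109.]
disc [ 0.6936 -0.0991] 0.0303 762 [ 12. 140. 102.]
 t 55.3 eef [ 0.4199 -0.0505  0.3983] yaw [-3.139e+00 -1.000e-03  1.570e+00] F [ 0.3  0.6 -0.4] open 0.083 g 0.0
```

View pics/w11c.png

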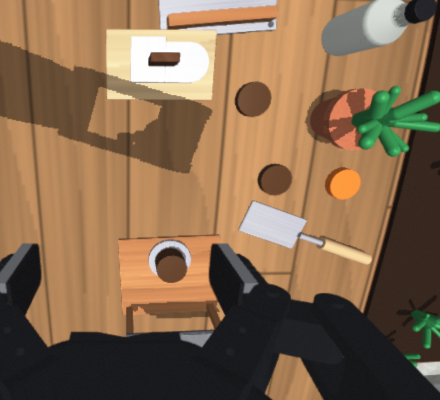

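The stack of two is on the plate (170,262). Two discs remain at (253,99) and (275,179); the latter sits near the trowel blade, but the fingers closing along x clear it.

Run:
```python
from geo import *
for n,p0,k in(('w12',[.6935,-.0995],2),('w13',[.637,.041],3)):
    D=look(n)
    p=min(D,key=lambda q:np.hypot(*(q-p0))); o=pick(p)
    if not .05<o['opening']<.062: break
    place(k,o['eef_pos'][2])
D=look('w14'); st()
movep([.42,-.28,.36],[pi,0,pi/2]); save('wrist','w15')
c=load('w15')
for f in('w14','w15'):
    im,d,c=load(f);P=cloud(c,d);H=hsv(im).astype(int)
    m=(abs(P[...,2]-.086)<.006)&(H[...,0]<18)&(P[...,0]>.44)&(P[...,0]<.57)&(P[...,1]>-.33)&(P[...,1]<-.2)
    v,u=np.nonzero(m); 
    if len(u): print(f,'top disc',cv2.minEnclosingCircle(cast(c,np.c_[u,v],.086)[:,:2].astype(np.float32)),len(u))
```

```text
disc [0.6374 0.0411] 0.0299 950 [ 12. 133. 109.]
disc [ 0.694  -0.0997] 0.0305 770 [ 12. 140. 102.]
down False t 58.88 eef [ 0.6941 -0.0998  0.0021] yaw [3.141 0.    1.571] F [ 0.3 -1.9 -0.4] open 0.083 g 0.0
grip t 59.24 eef [ 0.6947 -0.0998  0.0029] yaw [3.14  0.    1.571] F [0.4 1.2 3.4] open 0.0563 g 32.4
lift t 59.95 eef [ 0.6937 -0.0996  0.1114] yaw [-3.14  -0.     1.571] F [ 0.   0.6 -1.2] open 0.0567 g 32.0
carry t 61.09 eef [ 0.5069 -0.2606  0.1126] yaw [ 3.142e+00 -1.000e-03  1.571e+00] F [ 0.5  0.  -0.2] open 0.0563 g 32.0
set True t 62.17 eef [ 0.5064 -0.2614  0.0528] yaw [-3.142 -0.     1.571] F [-1.3  0.4  4.6] open 0.0563 g 32.5
done t 63.32 eef [ 0.5059 -0.2609  0.142 ] yaw [-3.139e+00 -2.000e-03  1.571e+00] F [-0.5  0.2 -1.2] open 0.083 g 0.0
disc [0.6372 0.0409] 0.0297 945 [ 12. 133. 109.]
down False t 67.85 eef [0.6373 0.0409 0.0021] yaw [3.141 0.    1.571] F [0.3 0.5 0. ] open 0.0833 g 0.0
grip t 68.21 eef [0.6379 0.0408 0.0028] yaw [3.14  0.    1.571] F [-0.3  0.9  4.5] open 0.0564 g 32.3
lift t 69.0 eef [0.6368 0.0409 0.1292] yaw [-3.139 -0.     1.571] F [-1.2 -0.3 -0.7] open 0.0568 g 32.0
carry t 70.47 eef [ 0.5066 -0.2604  0.1306] yaw [-3.141e+00 -1.000e-03  1.572e+00] F [ 0.3  0.1 -0.6] open 0.0565 g 32.0
set True t 71.55 eef [ 0.5064 -0.2614  0.0708] yaw [-3.142  0.     1.571] F [-0.9  0.3  4.2] open 0.057 g 32.5
done t 72.69 eef [ 0.5059 -0.2609  0.1599] yaw [-3.139e+00 -2.000e-03  1.571e+00] F [ 0.1  0.5 -0.1] open 0.0833 g 0.0
 t 73.99 eef [ 0.42   -0.0505  0.3982] yaw [-3.139e+00 -1.000e-03  1.570e+00] F [-0.2  0.3  0. ] open 0.0831 g 0.0
w14 top disc ((0.504109799861908, -0.2595716416835785), 0.030650733038783073) 806
w15 top disc ((0.5057846903800964, -0.2612209916114807), 0.029426850378513336) 1305
```

View pics/w15.png

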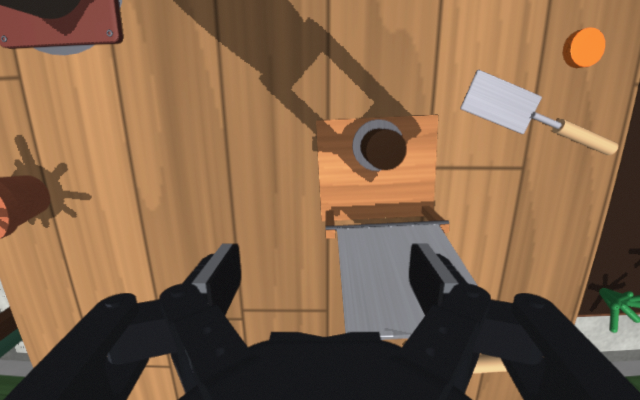

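All four discs are stacked and centred: the top disc at (383,150) measures (0.5058,-0.2612), against the plate centre at (0.5064,-0.2613). Now the cover bar.

```bash
cat >> geo.py <<'E'
my=.045; mY=np.array([-np.sin(my),np.cos(my)]); hin=plate-.110*mY
def barp(a,r=.22): return np.array([*(hin+r*np.cos(a)*mY),.09+r*np.sin(a)])
def cang(p): return np.arctan2(p[2]-.09,(p[:2]-hin)@mY)
E
python3 - <<'E'
from geo import *
b=barp(1.77); print(hin,b)
movep([b[0],b[1],.42],[pi,0,my]); gripper_to(.05); r=move_l([b[0],b[1],b[2]-.011],feed=.08,max_force=6); st('down %s'%r)
gripper_to(0,30); o=st('grip')
E
```

```text
[ 0.51134833 -0.37118864] [ 0.51330677 -0.41468011  0.30564938]
down False t 78.42 eef [ 0.5135 -0.4149  0.2954] yaw [ 3.141e+00 -1.000e-03  4.500e-02] F [-0.5 -0.4 -0.6] open 0.0501 g 0.0
grip t 78.84 eef [ 0.5134 -0.4149  0.2951] yaw [ 3.141 -0.     0.045] F [ 0.4 -0.7  1.2] open 0.0129 g 29.4
```

Run:
```python
from geo import *
for a in np.linspace(1.77,.785,12)[1:]:
    b=barp(a); move_l([b[0],b[1],b[2]-.011],feed=.08)
    o=observe(); 
    if o['opening']<.009 or abs(o['ft_force']).max()>25: st('warn')
o=st('end'); print(cang(o['eef_pos']+[0,0,.011]))
gripper_to(.05); o=st('rel'); move_l([*o['eef_pos'][:2],.34]); 
movep([.42,.0,.42],[pi,0,pi/2]); save('scene','s1'); save('top','t1'); st()
im,d,c=load('t1');P=cloud(c,d)
q=P[(P[...,2]>.12)&(P[...,2]<.27)&(P[...,1]<-.18)&(P[...,1]>-.45)&(P[...,0]>.45)&(P[...,0]<.57)]
if len(q): s=np.linalg.lstsq(np.c_[q[:,0]-.51,q[:,1]+.37,np.ones(len(q))],q[:,2],rcond=None)[0]; print(s,np.arctan(s[1]),len(q))
p,m=rect('t1',.107,.006,lambda H:H[...,2]<110,(.4,.75,.2,.45)); print(' knob',len(p),len(p) and ang(p.mean(0)))
a=cv2.resize(cv2.imread('pics/s1.png'),(400,250),interpolation=cv2.INTER_AREA)
t=cv2.imread('pics/t1.png')[60:310,120:620]
s=cv2.imread('pics/s1.png')[90:340,80:580]
cv2.imwrite('pics/fin.png',np.vstack([t,s]))
```

```text
end t 83.24 eef [ 0.5044 -0.2156  0.2342] yaw [-3.141  0.     0.045] F [-1.   0.1 -2.1] open 0.0127 g 29.2
0.7838075277345686
rel t 83.68 eef [ 0.5046 -0.2159  0.2348] yaw [ 3.141e+00 -1.000e-03  4.500e-02] F [-0.2 -0.3  0. ] open 0.0498 g 0.0
 t 85.71 eef [ 0.4202 -0.0006  0.419 ] yaw [-3.14  -0.     1.569] F [-0.3  0.6 -0.7] open 0.0501 g 0.0
[-0.04541556  0.95999673  0.0955649 ] 0.7649911335998134 1674
 knob 39 (np.float64(1.3196065343957348), np.float64(0.06885471798252558))
```

View pics/fin.png

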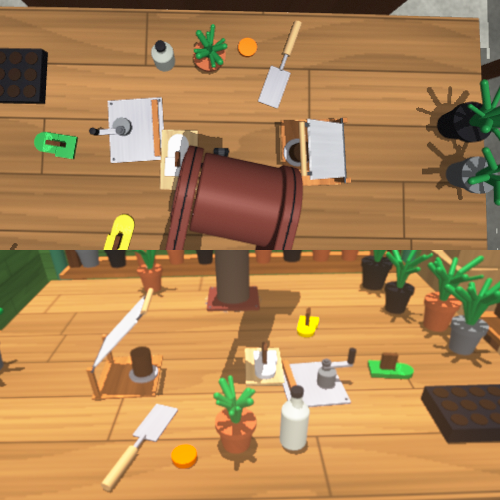

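The final view shows the cover at about 0.78 rad over the intact four-disc stack (lower half, around (142,362)). The lever reads about 1.32–1.35 rad, the gauge is on its board, and the plant, bottle and trowel are undisturbed.

```bash
python3 -c "
from plant import *
print(job_done())"
```

```text
the job is handed in; nothing more can be done
None
```

Job handed in at about 86 s: lever set at about 1.35 rad (64 mm gap) and checked with the gauge up to its shoulder, gauge back on the middle of its board, four discs stacked centred on the plate, cover at about 45°, and the plant, bottle and trowel untouched.

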